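# Find the stamped crate and send it to the dispatch line

### The job

Tip each of the two upright wooden crates over onto its side, one after the other, to see which one has the red stamp on its underside. Then push the stamped crate, still lying on its side, along the bench until the yellow dispatch line runs under its middle; leave the other crate lying on its side clear of the line. Only push with the fingers: lift nothing, and leave everything else on the bench where it is.

Things in the scene. Friction and masses are not known exactly. Their poses are not given: they have to be found in the camera images.
- crate_stamped: Closed wooden slatted crate, 90 (own x) x 100 (own y) x 140 mm (own z), 0.3-0.6 kg, loose, upright at the start. Origin at its centre; own z from underside to lid, own x away from the robot at yaw 0. Has a red stamp on its underside (68 mm ring round a 32 mm dot); otherwise like the other crate; they change places from run to run.
- crate_plain: Closed wooden slatted crate, 90 (own x) x 100 (own y) x 140 mm (own z), 0.3-0.6 kg, loose, upright at the start. Origin at its centre; own z from underside to lid, own x away from the robot at yaw 0. Underside bare. Either crate, pushed near its top, tips and falls on its side without sliding; tipped towards the robot, its underside then faces the scene camera and it lies 90 mm high.
- line: The dispatch line: flat yellow tape stuck on the bench, 30 mm wide and 360 mm long, with a 120 mm cross bar at each end, between the two crates. Origin at its middle, own x along the tape (away from the robot), own y across it to the robot's left. Things slide over it freely.
- jar: Bystander, to be left alone: amber glass jar of glue with a red cap, 64 mm across, 85 mm high, standing.
- soles: Bystander, to be left alone: stack of six leather soles, 236 x 86 mm, 48 mm high.
- sandal_left: Bystander, to be left alone: finished sandal with ochre strap, 236 x 86 mm, 76 mm high.
- sandal_right: Bystander, to be left alone: finished sandal with dark red strap, 236 x 86 mm, 76 mm high.
- hammer: Bystander, to be left alone: hammer lying on the bench; origin under its middle.
- brush: Bystander, to be left alone: glue brush lying on the bench.
- cup: Bystander, to be left alone: blue cup, 70 mm across, 75 mm high.
There are look-alikes about, which are no part of the job. What is shaped like the crate_plain but grey is not meant.

How it is judged:
By the outcome, as a careful person would: the job done as asked, in the order asked, and still so for the second after the job is handed in, with the robot touching nothing.
It also fails if it takes over 72 s, if anything falls off the work surface, if the arm or the gripper's body presses on something with over 40 N, if the wrist force passes 120 N, or if a joint passes its speed limit or range.

### The arm

A 6-joint arm with a two-finger parallel gripper is mounted at the origin on the work surface. World frame = base frame: x ahead of the robot, y to its left, z up, the work surface at z = 0. Lengths are in m, angles in rad, forces in N, time in s.
With the tool pointing down it reaches from about 0.425 to 0.95 m from the base axis. Payload 3.5 kg.
Tool frame: the origin (TCP) lies on the centre line of the jaws, within the pads' length; the fingertips stand 8 mm ahead of it and the grasp point (between the pads) lies 11 mm behind it; z points along the fingers, y is the line along which they close (so a half turn about z gives the same grasp; the last joint's range is limited). The gripper opens to 85 mm and grips with 20 to 120 N. Pads are 22 mm wide; open, the fingers measure 114 mm over their backs; the gripper's body (76 mm by 85 mm) begins 54 mm behind the grasp point. The pads swing forward as they close: fully open they stand 13 mm farther back than shut.
Start: joints at [1.119, 0.286, 1.577, -0, 1.279, -0.15], TCP at [0.201, 0.644, 0.239] pointing down, gripper open.
Joint ranges: [-2.77, 2.77], [-0.9, 2.22], [0.21, 2.48], [-1.53, 4.67], [0.24, 2.81], [-2.84, 2.84]. Speed limits (rad/s): [2.79, 2.79, 3.14, 3.14, 3.14, 3.14].

### API

Orientations are given as a unit quaternion [x, y, z, w].
In Python, from plant import ctrl gives the robot as it stands. The module is installed in compiled form; this text tells all that it offers.
- The arm moves only by the tool send_rows, never from a script. Its argument "steps" is a list of rows, each a list of 5 numbers: the shift along the tool's x, y, z in m, then the turn about the tool's z in degrees, then the opening, from -1 (shut) to 1 (fully open). A call has 1 to 12 rows; each row is the pose to reach, as a shift and turn from the pose commanded when the call began, along the tool's axes at that moment; what a row does not reach only later rows make up. A row lasts 1/10 s, in which the tool goes at most 50 mm and 8.59 degrees, less where a joint would pass 70% of its speed; a pose out of reach is approached as far as the arm can. A call with a gripper value outside its range is refused whole. The fingers move at their own pace and stop on an object; "squeeze" is the grip in N (left out, the last holds). Time passes only in rows, so rows that repeat a pose let the fingers close. It gives the time, the measured TCP pose, the force, the opening and the grip force at its end, in the units of the state.
- ctrl.get_state(): the state, without advancing time (a new reading comes with each control period).
- ctrl.read_camera(name): name is "scene" or "top" or "wrist"; returns the picture (384x512x3 uint8, red, green, blue); there is no depth.
- ctrl.calibration(name): a dict with "intrinsics" (3x3 intrinsics, pixels), "extrinsics" (4x4, takes a point from world to camera coordinates); the wrist camera has in their place "tool_from_camera" (4x4, takes a point from camera to tool coordinates, whose origin is the TCP and whose axes are the flange's). Camera axes: x right, y up, looking along -z (the intrinsics and any distortion apply to the point x, -y, -z); pixel columns grow to the right and rows downward; lengths in m; the calibration is good to about 2 mm. A picture is of the moment at which its call begins: read the wrist's pose just before it. calibration takes no time and is no camera call.
- ctrl.sign_off(): hands the job in; it is judged then, once.
The state is a dict: "time": time; "qpos": joint angles; "dq": joint speeds; "joint_efforts": joint torques, N m; "eef_pos": TCP position; "tcp_rot": TCP orientation; "contact_force": force on the tool from outside, world axes, zero at the start; "wrist_torque": the same for the moment, N m; "opening": opening from 0.0 (shut) to 1.0 (fully open); "finger_force": force on a finger pad.
Only numpy, scipy, OpenCV 4.12 (cv2) and the standard library are available. Lean on these libraries where they do the work, as an engineer would, in place of code of your own. Each camera call takes 0.05 s, during which the arm holds its last target. There are 200 camera calls.

## Working session

There is one attempt and no reset: what is moved stays moved. The work goes in short steps, Python scripts to look and compute and a tool call to move; the robot and the scene stay as the last step left them, time stands still between calls to the robot, and variables do not carry over. Pictures are saved under pics/ and viewed, at most 10 in all, crops included, and the job is handed in when it is done.

Besides the shell and the picture viewer there is one more tool, called after ">>>" by a JSON object that holds its "fn" and its "kwargs". send_rows: Moves the arm, as the interface text tells. Its arguments: {"type":"object","properties":{"steps":{"type":"array","items":{"type":"array","items":{"type":"number"}}},"squeeze":{"type":"number"}},"required":["steps"]}

```bash
mkdir -p pics; cat > h.py <<'E'
import numpy as np, cv2
from plant import ctrl
def snap(n,f):
    im=ctrl.read_camera(n); cv2.imwrite('pics/'+f,im[:,:,::-1]); return im
def ray(n,u,v):
    c=ctrl.calibration(n);K=np.array(c['intrinsics']);E=np.array(c['extrinsics'])
    d=np.linalg.inv(K)@[u,v,1.]; d=np.array([d[0],-d[1],-d[2]])
    R=E[:3,:3];o=-R.T@E[:3,3];return o,R.T@d
def onz(n,u,v,z=0):
    o,d=ray(n,u,v);return o+d*(z-o[2])/d[2]
def proj(n,p):
    c=ctrl.calibration(n);K=np.array(c['intrinsics']);E=np.array(c['extrinsics'])
    q=E[:3,:3]@np.array(p)+E[:3,3];q=K@[q[0],-q[1],-q[2]];return q[:2]/q[2]
E
python3 - <<'E'
from h import *
a=snap('scene','s0.png');b=snap('top','t0.png')
for n in('scene','top'):
    c=ctrl.calibration(n);print({k:np.round(v,3).tolist() for k,v in c.items() if k!='x'}) ; print(ray(n,256,192))
s=ctrl.get_state();print(s['time'],s['eef_pos'],s['tcp_rot'])
E
```

```text
{'intrinsics': [[375.752, 0.0, 256.835], [0.0, 375.752, 189.452], [0.0, 0.0, 1.0]], 'extrinsics': [[0.8, 0.601, -0.004, -0.411], [-0.49, 0.656, 0.574, 0.213], [0.347, -0.457, 0.819, -1.617], [0.0, 0.0, 0.0, 1.0]]}
(array([ 0.99485484, -0.63233614,  1.2003604 ]), array([-0.34571088,  0.4513617 , -0.82268313]))
{'intrinsics': [[379.101, 0.0, 258.178], [0.0, 379.101, 194.252], [0.0, 0.0, 1.0]], 'extrinsics': [[-0.019, -1.0, 0.021, -0.006], [0.989, -0.015, 0.146, -0.536], [-0.145, 0.024, 0.989, -1.414], [0.0, 0.0, 0.0, 1.0]]}
(array([0.32467151, 0.0195321 , 1.47636365]), array([ 0.151406  , -0.01790564, -0.98834403]))
0.1 [0.20033995 0.64396126 0.23806019] [ 1.50331097e-01  9.88635110e-01 -1.03936920e-03 -3.17316776e-04]
```

View pics/s0.png

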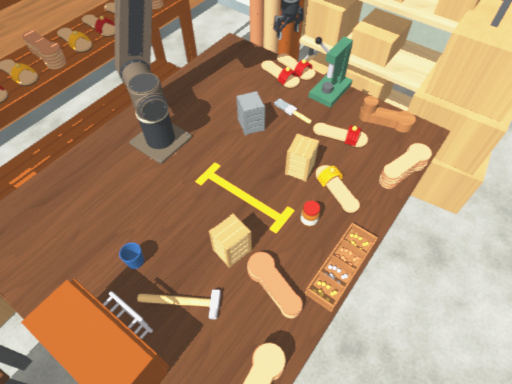

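View pics/t0.png

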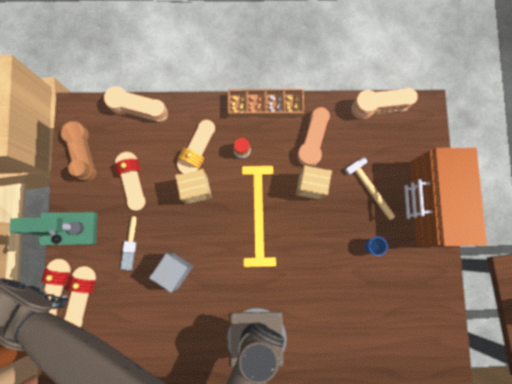

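Scene: crates at about (301,157) and (230,240), yellow line between them, grey look-alike at (250,113). Top: crates at (194,186) and (314,181), line (260,215), sandal/sole just behind the crates. Next I need a closer look at the crates.

```bash
python3 - <<'E'
from h import *
im=cv2.imread('pics/t0.png')
c1=im[140:215,165:225];c2=im[140:215,285:345]
cv2.imwrite('pics/c.png',cv2.resize(np.hstack([c1,c2]),None,fx=6,fy=6,interpolation=cv2.INTER_CUBIC))
hsv=cv2.cvtColor(im,cv2.COLOR_BGR2HSV)
m=cv2.inRange(hsv,(24,200,150),(34,255,255))
n,l,st,ce=cv2.connectedComponentsWithStats(m)
for i in range(1,n):
  if st[i,4]>80:
    cnt=np.argwhere(l==i)[:,::-1]; P=np.array([onz('top',u,v)[:2] for u,v in cnt]);r=cv2.minAreaRect(P.astype(np.float32)*1000);print(st[i],r,P.min(0),P.max(0))
E
```

```text
(no output)
```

View pics/c.png

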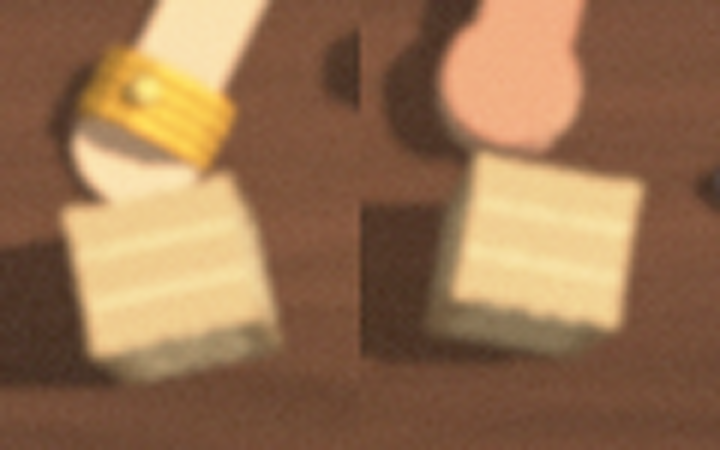

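Left lid corners (crop): (63,210),(232,177),(262,322),(90,358); right: (478,152),(643,182),(620,330),(452,300).

```bash
python3 - <<'E'
from h import *
for nm,x0,C in(('L',165,[(63,210),(232,177),(262,322),(90,358)]),('R',285,[(118,152),(283,182),(260,330),(92,300)])):
    P=np.array([onz('top',x0+(a+.5)/6-.5,140+(b+.5)/6-.5,.14) for a,b in C])[:,:2]
    print(nm,P.round(3).tolist(),P.mean(0).round(3),[round(float(np.linalg.norm(P[i]-P[i-1])),3) for i in range(4)])
    ex=(P[0]+P[1]-P[2]-P[3]);print(np.degrees(np.arctan2(ex[1],ex[0])), (np.degrees(np.arctan2(*(P[0]+P[3]-P[1]-P[2])[::-1]))-90))
im=cv2.imread('pics/t0.png');hsv=cv2.cvtColor(im,cv2.COLOR_BGR2HSV)
print(hsv[215,260],hsv[148,240])
m=cv2.inRange(hsv,(22,170,150),(36,255,255))[155:275,230:290]
P=np.array([onz('top',u+230,v+155)[:2] for v,u in np.argwhere(m)]);r=cv2.minAreaRect(P.astype(np.float32)*1000);print(len(P),r,P.min(0),P.max(0))
mid=P[(P[:,0]<P[:,0].max()-.06)&(P[:,0]>P[:,0].min()+.06)];print(mid.mean(0),np.polyfit(mid[:,0],mid[:,1],1))
for n in('jar','x'):pass
for nm,u,v,z in(('jar',241,147,.085),('sandalL tip',190,170,.03),('sole tip R',310,162,.048),('hammer head',357,166,.02),('cup',377,246,.075)):print(nm,onz('top',u,v,z))
E
```

```text
L [[0.597, 0.283], [0.615, 0.183], [0.528, 0.165], [0.508, 0.266]] [0.562 0.225] [0.091, 0.102, 0.09, 0.103]
11.164274326144609 10.834370918280584
R [[0.626, -0.181], [0.606, -0.28], [0.516, -0.262], [0.536, -0.162]] [ 0.571 -0.221] [0.092, 0.101, 0.092, 0.102]
-11.581676708718023 -11.236371542956633
[ 28 153 254] [  2 182 232]
5 ((454.5523986816406, -12.312015533447266), (340.9627685546875, 119.09122467041016), 1.2348926067352295) [ 0.28389822 -0.07551789] [0.62627746 0.04356878]
[ 3.66948396e-01 -6.92205439e-05] [-0.01742672  0.00632549]
jar [0.71058723 0.04790845 0.085     ]
sandalL tip [0.63651205 0.24780528 0.03      ]
sole tip R [ 0.65767605 -0.21736615  0.048     ]
hammer head [ 0.64549164 -0.40757827  0.02      ]
cup [ 0.3310362  -0.44847849  0.075     ]
```

```bash
cat >> h.py <<'E'
from scipy.spatial.transform import Rotation as R_
def go(p,yaw):
    "tool-frame shift and turn to world point p with tool x heading yaw (deg)"
    s=ctrl.get_state();R=R_.from_quat(s['tcp_rot']).as_matrix()
    d=R.T@(np.array(p)-s['eef_pos']);y=np.degrees(np.arctan2(R[1,0],R[0,0]))
    print('t',round(s['time'],2),'pos',s['eef_pos'].round(3),'shift',d.round(3),'turn',round((y-yaw+180)%360-180,1),'F',s['contact_force'].round(1))
E
python3 - <<'E'
from h import *
go([.637,.2395,.24],191)
im=cv2.imread('pics/t0.png');hsv=cv2.cvtColor(im,cv2.COLOR_BGR2HSV)
m=cv2.inRange(hsv,(22,120,180),(36,255,255))[155:275,235:285]
P=np.array([onz('top',u+235,v+155)[:2] for v,u in np.argwhere(m)]);print(len(P),P.min(0),P.max(0))
mid=P[(P[:,0]<.56)&(P[:,0]>.34)];print(mid.mean(0),np.polyfit(mid[:,0],mid[:,1],1))
E
```

```text
t 0.1 pos [0.2   0.644 0.238] shift [-0.537 -0.256 -0.002] turn -28.3 F [0.5 1.  0.2]
1106 [ 0.2665729  -0.07551789] [0.65524942 0.04371818]
[ 0.4477071  -0.01456014] [-0.00147644 -0.01389913]
```

>>> {"fn": "send_rows", "kwargs": {"steps": [[-0.537,-0.256,0,-28.3,0],[-0.537,-0.256,0,-28.3,0],[-0.537,-0.256,0,-28.3,0],[-0.537,-0.256,0,-28.3,0],[-0.537,-0.256,0,-28.3,0],[-0.537,-0.256,0,-28.3,0],[-0.537,-0.256,0,-28.3,0],[-0.537,-0.256,0,-28.3,0],[-0.537,-0.256,0,-28.3,0],[-0.537,-0.256,0,-28.3,0],[-0.537,-0.256,0,-28.3,0],[-0.537,-0.256,0,-28.3,0]]}}

```text
time: 1.3
eef_pos: [0.6382, 0.2387, 0.2387]
tcp_rot: [-0.096, 0.995, 0.0, -0.0]
contact_force: [-0.1, 1.9, 0.3]
opening: 0.502
finger_force: 0.0
```

>>> {"fn": "send_rows", "kwargs": {"steps": [[-0.537,-0.256,0,-28.3,0]]}}

```text
time: 1.4
eef_pos: [0.6862, 0.2248, 0.2387]
tcp_rot: [-0.171, 0.985, -0.0, -0.001]
contact_force: [0.1, 0.8, 0.3]
opening: 0.498
finger_force: 0.0
```

```bash
python3 -c "
from h import *
go([.637,.2395,.24],191)"
```

```text
t 1.4 pos [0.686 0.225 0.239] shift [ 0.041  0.03  -0.001] turn 8.7 F [0.1 0.8 0.3]
```

>>> {"fn": "send_rows", "kwargs": {"steps": [[0.041,0.03,0,8.7,0],[0.041,0.03,0,8.7,0],[0.041,0.03,0.04,8.7,0],[0.041,0.03,0.08,8.7,0],[0.041,0.03,0.12,8.7,0],[0.041,0.03,0.12,8.7,0],[0.041,0.03,0.12,8.7,0]]}}

```text
time: 2.1
eef_pos: [0.6365, 0.2425, 0.1192]
tcp_rot: [-0.095, 0.995, -0.0, -0.001]
contact_force: [0.6, 0.3, 1.5]
opening: 0.498
finger_force: 0.0
```

```bash
python3 -c "
from h import *
go([.637,.2395,.118],191)"
```

```text
t 2.1 pos [0.637 0.242 0.119] shift [ 0.    -0.003  0.001] turn -0.1 F [0.6 0.3 1.5]
```

>>> {"fn": "send_rows", "kwargs": {"steps": [[0.012,-0.003,0,0,0],[0.02,-0.003,0,0,0],[0.028,-0.003,0,0,0],[0.036,-0.003,0,0,0],[0.044,-0.003,0,0,0],[0.052,-0.003,0,0,0],[0.06,-0.003,0,0,0],[0.068,-0.003,0,0,0],[0.076,-0.003,0,0,0],[0.084,-0.003,0,0,0],[0.09,-0.003,0,0,0],[0.09,-0.003,0,0,0]]}}

```text
time: 3.3
eef_pos: [0.5477, 0.2223, 0.1185]
tcp_rot: [-0.095, 0.995, -0.0, -0.001]
contact_force: [-0.6, -0.0, -0.5]
opening: 0.5
finger_force: 0.0
```

```bash
python3 -c "
from h import *
go([.637,.2395,.118],191)
snap('scene','s1.png')"
```

```text
t 3.3 pos [0.548 0.222 0.119] shift [-0.091 -0.     0.   ] turn -0.1 F [-0.6 -0.  -0.5]
```

View pics/s1.png

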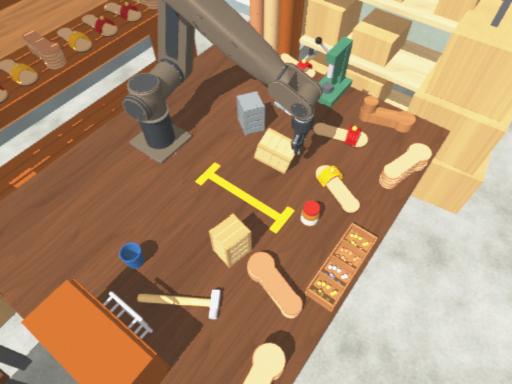

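The left crate lies on its side at about (275,150); gripper is hovering clear. Now the right one.

```bash
python3 -c "
from h import *
go([.6455,-.236,.24],168.6)"
```

```text
t 3.35 pos [0.548 0.222 0.119] shift [-0.008 -0.468 -0.121] turn 22.3 F [-0.2  0.4  0.7]
```

>>> {"fn": "send_rows", "kwargs": {"steps": [[0,0,-0.05,0,0],[0,0,-0.1,0,0],[-0.008,-0.468,-0.121,22.3,0],[-0.008,-0.468,-0.121,22.3,0],[-0.008,-0.468,-0.121,22.3,0],[-0.008,-0.468,-0.121,22.3,0],[-0.008,-0.468,-0.121,22.3,0],[-0.008,-0.468,-0.121,22.3,0],[-0.008,-0.468,-0.121,22.3,0],[-0.008,-0.468,-0.121,22.3,0],[-0.008,-0.468,-0.121,22.3,0],[-0.008,-0.468,-0.121,22.3,0]]}}

```text
time: 4.55
eef_pos: [0.6458, -0.2405, 0.2402]
tcp_rot: [0.101, 0.995, -0.001, 0.0]
contact_force: [-0.4, 1.4, 0.4]
opening: 0.496
finger_force: 0.0
```

```bash
python3 -c "
from h import *
go([.6455,-.236,.118],168.6)"
```

```text
t 4.55 pos [ 0.646 -0.24   0.24 ] shift [0.001 0.004 0.122] turn -0.2 F [-0.4  1.4  0.4]
```

>>> {"fn": "send_rows", "kwargs": {"steps": [[0,0,0.04,0,0],[0,0,0.08,0,0],[0,0.002,0.122,0,0],[0,0.002,0.122,0,0],[0,0.002,0.122,0,0]]}}

```text
time: 5.05
eef_pos: [0.6458, -0.233, 0.1179]
tcp_rot: [0.099, 0.995, 0.0, -0.001]
contact_force: [1.1, -0.1, 0.4]
opening: 0.502
finger_force: 0.0
```

>>> {"fn": "send_rows", "kwargs": {"steps": [[0.012,0,0,0,0],[0.02,0,0,0,0],[0.028,0,0,0,0],[0.036,0,0,0,0],[0.044,0,0,0,0],[0.052,0,0,0,0],[0.06,0,0,0,0],[0.068,0,0,0,0],[0.076,0,0,0,0],[0.084,0,0,0,0],[0.09,0,0,0,0],[0.09,0,0,0,0]]}}

```text
time: 6.25
eef_pos: [0.5563, -0.2153, 0.1175]
tcp_rot: [0.099, 0.995, 0.0, -0.001]
contact_force: [-0.8, -0.1, -0.4]
opening: 0.499
finger_force: 0.0
```

>>> {"fn": "send_rows", "kwargs": {"steps": [[0,0,-0.05,0,0],[0,0,-0.1,0,0],[0,-0.04,-0.15,0,0],[0,-0.08,-0.2,0,0],[0,-0.12,-0.2,0,0],[0,-0.12,-0.2,0,0]]}}

```text
time: 6.85
eef_pos: [0.5339, -0.3379, 0.3224]
tcp_rot: [0.101, 0.995, -0.003, 0.003]
contact_force: [-0.1, 0.1, -0.3]
opening: 0.503
finger_force: 0.0
```

```bash
python3 - <<'E'
from h import *
a=snap('scene','s2.png');b=snap('top','t2.png')
f=lambda x:cv2.resize(x,None,fx=3,fy=3,interpolation=cv2.INTER_CUBIC)
A=f(a[110:300,195:325]);B=f(b[150:250,165:345])
cv2.imwrite('pics/s2c.png',A[:,:,::-1]);cv2.imwrite('pics/t2c.png',B[:,:,::-1])
E
```

```text
(no output)
```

View pics/s2c.png

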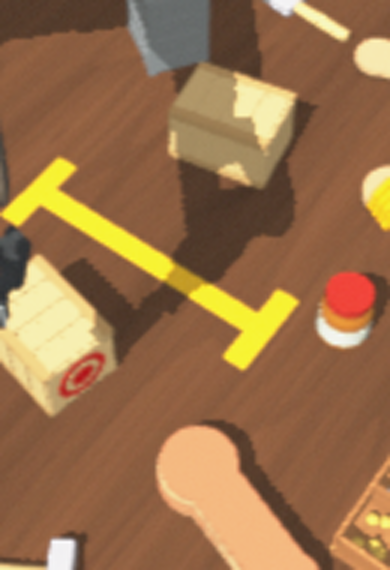

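View pics/t2c.png

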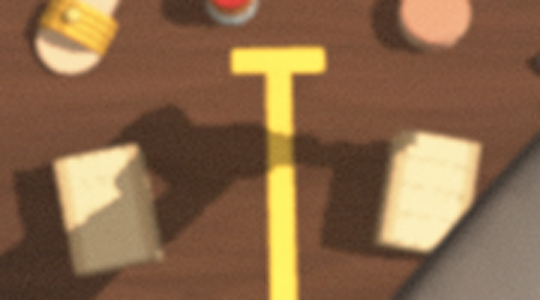

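Right crate carries the stamp (scene crop (82,375)); in the top crop its upper far edge runs about (402,133)–(480,145).

```bash
python3 - <<'E'
from h import *
P=[onz('top',165+(a+.5)/3-.5,150+(b+.5)/3-.5,.09)[:2] for a,b in((402,133),(480,145),(385,243))]
print(np.round(P,3), np.linalg.norm(P[0]-P[1]))
y=np.radians(-11.4);ex=np.array([np.cos(y),np.sin(y)]);ey=np.array([-ex[1],ex[0]])
print((P[0]+P[1])/2-.07*ex, P[0]-.07*ex-.05*ey)
c=np.array([.458,-.2]);q=c-ey*(.05+.07);print(q);go([*q,.25],168.6)
E
```

```text
[[ 0.527 -0.164]
 [ 0.511 -0.26 ]
 [ 0.392 -0.138]] 0.09746947732836117
[ 0.45025742 -0.19777343] [ 0.44861368 -0.19875375]
[ 0.43428112 -0.31763254]
t 6.95 pos [ 0.534 -0.335  0.319] shift [ 0.101 -0.003  0.069] turn -0.2 F [-0.6 -1.   0.3]
```

```bash
python3 - <<'E'
from h import *
go([.434,-.282,.2],78.6);print(ctrl.get_state()['qpos'].round(2))
E
```

```text
t 6.95 pos [ 0.534 -0.335  0.319] shift [0.108 0.032 0.119] turn 89.8 F [-0.6 -1.   0.3]
[-0.72  0.14  1.6   0.    1.4  -2.09]
```

>>> {"fn": "send_rows", "kwargs": {"steps": [[0.03,0.01,0.0,89.8,0.5],[0.06,0.02,0.03,89.8,0.5],[0.108,0.032,0.06,89.8,0.5],[0.108,0.032,0.119,89.8,0.5],[0.108,0.032,0.119,89.8,0.5],[0.108,0.032,0.119,89.8,0.5],[0.108,0.032,0.119,89.8,0.5],[0.108,0.032,0.119,89.8,0.5],[0.108,0.032,0.119,89.8,0.5],[0.108,0.032,0.119,89.8,0.5],[0.108,0.032,0.119,89.8,0.5],[0.108,0.032,0.119,89.8,0.5]]}}

```text
time: 8.15
eef_pos: [0.4341, -0.2786, 0.1975]
tcp_rot: [0.772, 0.635, 0.0, -0.002]
contact_force: [-0.1, 0.4, -0.2]
opening: 0.75
finger_force: 0.0
```

```bash
python3 - <<'E'
from h import *
go([.434,-.282,.04],78.6)
b=snap('top','t3.png')
cv2.imwrite('pics/t3c.png',cv2.resize(b[150:250,205:385],None,fx=3,fy=3,interpolation=cv2.INTER_CUBIC)[:,:,::-1])
E
```

```text
t 8.15 pos [ 0.434 -0.279  0.198] shift [-0.004  0.001  0.158] turn 0.3 F [-0.1  0.4 -0.2]
```

View pics/t3c.png

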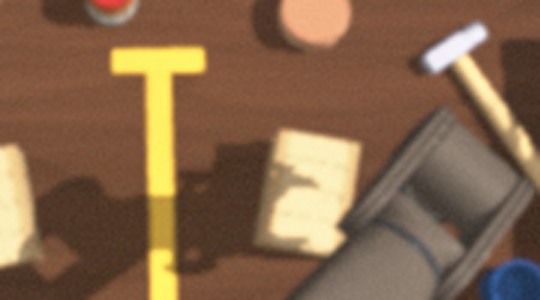

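The crate is where expected (crop (307,192)), gripper beside its right side. Descend and push.

>>> {"fn": "send_rows", "kwargs": {"steps": [[-0.008,0,0.0,0,0.5],[-0.008,0,0.04,0,0.5],[-0.008,0,0.08,0,0.5],[-0.008,0,0.12,0,0.5],[-0.008,0,0.155,0,0.5],[-0.008,0,0.155,0,0.5],[-0.008,0,0.155,0,0.5]]}}

```text
time: 8.9
eef_pos: [0.4328, -0.2886, 0.0443]
tcp_rot: [0.773, 0.635, -0.0, -0.001]
contact_force: [-0.2, -0.7, 0.5]
opening: 0.748
finger_force: 0.0
```

```bash
python3 - <<'E'
from h import *
go([.476,-.075,.042],78.6)
E
```

```text
t 8.9 pos [ 0.433 -0.289  0.044] shift [0.218 0.001 0.002] turn 0.2 F [-0.2 -0.7  0.5]
```

Push most of the way (180 mm of 218), slowly, then look.

>>> {"fn": "send_rows", "kwargs": {"steps": [[0.01,0,0,0,0.5],[0.02,0,0,0,0.5],[0.028,0,0,0,0.5],[0.036,0,0,0,0.5],[0.044,0,0,0,0.5],[0.052,0,0,0,0.5],[0.06,0,0,0,0.5],[0.068,0,0,0,0.5],[0.076,0,0,0,0.5],[0.084,0,0,0,0.5],[0.092,0,0,0,0.5],[0.1,0,0,0,0.5]]}}

```text
time: 10.1
eef_pos: [0.4523, -0.1897, 0.0442]
tcp_rot: [0.773, 0.635, -0.0, -0.0]
contact_force: [-0.1, -3.4, 1.3]
opening: 0.749
finger_force: 0.0
```

>>> {"fn": "send_rows", "kwargs": {"steps": [[0.008,0,0,0,0.5],[0.016,0,0,0,0.5],[0.024,0,0,0,0.5],[0.032,0,0,0,0.5],[0.04,0,0,0,0.5],[0.048,0,0,0,0.5],[0.056,0,0,0,0.5],[0.064,0,0,0,0.5],[0.072,0,0,0,0.5],[0.078,0,0,0,0.5],[0.08,0,0,0,0.5],[0.08,0,0,0,0.5]]}}

```text
time: 11.3
eef_pos: [0.4677, -0.1112, 0.0441]
tcp_rot: [0.773, 0.635, 0.0, -0.001]
contact_force: [-0.3, 0.9, -0.3]
opening: 0.752
finger_force: 0.0
```

```bash
python3 - <<'E'
from h import *
go([.476,-.075,.042],78.6)
b=snap('top','t4.png');a=snap('scene','s4.png')
f=lambda x:cv2.resize(x,(540,300),interpolation=cv2.INTER_CUBIC)
cv2.imwrite('pics/t4c.png',np.vstack([f(b[150:250,165:345]),f(a[130:230,170:350])])[:,:,::-1])
E
```

```text
t 11.3 pos [ 0.468 -0.111  0.044] shift [0.037 0.001 0.002] turn 0.2 F [-0.3  0.9 -0.3]
```

View pics/t4c.png

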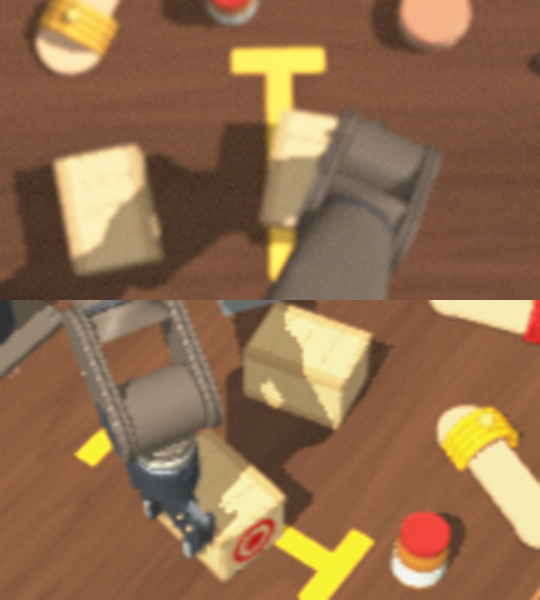

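Top crop: the crate's far-left top corner is at (283,109), overlapping the line; the stamp in the lower crop is at (254,541). Measure both.

```bash
python3 - <<'E'
from h import *
y=np.radians(-11.4);ex=np.array([np.cos(y),np.sin(y)]);ey=np.array([-ex[1],ex[0]])
p=onz('top',165+283.5/3-.5,150+109.5/3-.5,.09)[:2];c=p-.07*ex-.05*ey
s=onz('scene',170+254.5/3-.5,130+241.5/3-.5,.045)[:2];c2=s-.07*ex
print(c,c2,[(-.0146-k[1])/ey[1] for k in(c,c2)])
E
```

```text
[ 0.48089037 -0.05229096] [ 0.48350135 -0.05143409] [np.float64(0.03844952115072936), np.float64(0.037575404693890334)]
```

Both say 38 mm more. Then back off and lift away.

>>> {"fn": "send_rows", "kwargs": {"steps": [[0.008,0,0,0,0.5],[0.016,0,0,0,0.5],[0.024,0,0,0,0.5],[0.03,0,0,0,0.5],[0.035,0,0,0,0.5],[0.038,0,0,0,0.5],[0.038,0,0,0,0.5],[0.038,0,0,0,0.5],[0.02,0,0,0,0.5],[0.0,0,0,0,0.5],[-0.03,0,0,0,0.5],[-0.06,0,0,0,0.5]]}}

```text
time: 12.6
eef_pos: [0.456, -0.1715, 0.0444]
tcp_rot: [0.773, 0.635, 0.0, -0.0]
contact_force: [-0.2, -0.8, -1.0]
opening: 0.75
finger_force: 0.0
```

>>> {"fn": "send_rows", "kwargs": {"steps": [[0,0,-0.05,0,0.5],[0,0,-0.1,0,0.5],[0,0,-0.15,0,0.5],[-0.05,0,-0.2,0,0.5],[-0.1,0,-0.2,0,0.5],[-0.15,0,-0.2,0,0.5],[-0.15,0,-0.2,0,0.5]]}}

```text
time: 13.3
eef_pos: [0.4263, -0.3218, 0.2456]
tcp_rot: [0.774, 0.633, -0.0, 0.001]
contact_force: [0.6, -0.4, -0.1]
opening: 0.748
finger_force: 0.0
```

```bash
python3 - <<'E'
from h import *
b=snap('top','t5.png');a=snap('scene','s5.png')
f=lambda x:cv2.resize(x,(540,300),interpolation=cv2.INTER_CUBIC)
cv2.imwrite('pics/t5c.png',np.vstack([f(b[150:250,165:345]),f(a[130:230,170:350])])[:,:,::-1])
E
```

```text
(no output)
```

View pics/t5c.png

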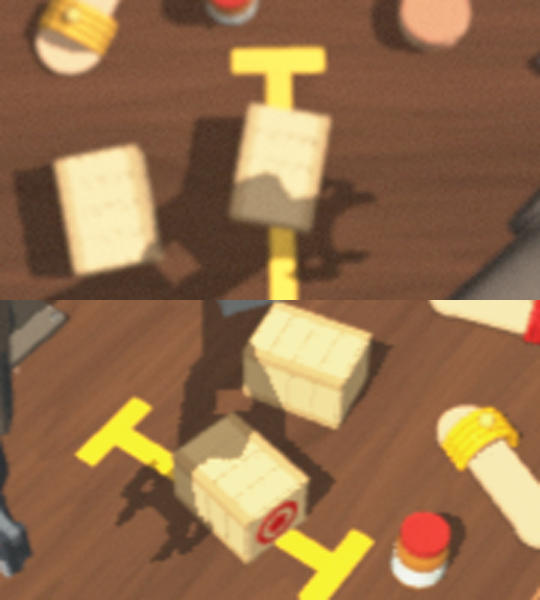

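Top face corners about (250,103),(330,115),(311,230),(232,217), with the line entering and leaving under the middle. Check and hand in.

```bash
python3 - <<'E'
from h import *
P=np.array([onz('top',165+(a+.5)/3-.5,150+(b+.5)/3-.5,.09)[:2] for a,b in((250,103),(330,115),(311,230),(232,217))]);c=P.mean(0);print(c)
s=ctrl.get_state();print(s['time'],s['eef_pos'])
if abs(c[1]+.0146)<.008: print(ctrl.sign_off())
E
```

```text
[ 0.48873099 -0.01309321]
13.4 [ 0.42640309 -0.31977381  0.24418905]
the job is handed in; nothing more can be done
None
```

I tipped both crates towards the robot and found the red stamp on the right one. I then pushed that crate, on its side, until the line ran under its middle, about 2 mm off by measurement. The plain crate lies on its side clear of the line, and I handed the job in at 13.4 s.

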